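# Top up the soy pot jar at the sushi counter

### The job

Top up the clear jar under the loading shelf: slide the jar's black cover fully open by its red tab, sweep the three brown soy pots along the shelf and through the neck into the jar, one at a time and without lifting them off the shelf, then slide the cover fully shut again. Leave the green wasabi pot where it stands on the shelf and do not disturb the other things on the counter.

Things in the scene. Friction and masses are not known exactly. Their poses are not given: they have to be found in the camera images.
- neck (a point): centre of the round opening in the loading shelf, level with the shelf's flat top, 140 mm above the work surface. Opening 56 mm across: the neck (30 mm long, then widening) of a clear, deep, closed jar fixed under the shelf (112 mm across inside, floor 134 mm below this point). Axes as shelf: x = the way the cover slides open, z up.
- shelf: fixed bright metal plate on four legs. Origin on the work surface straight below the neck; x = the way the cover opens. Flat top at z = 140 mm, from x -120 to +140 and y -200 to +200 mm, with a dark lip 5 mm high round its edges. The four pots stand on it about 130 mm from the neck, two on the +y and two on the -y side.
- cover (a joint): sliding cover over the neck, in m: 0 = fully shut (centred over the neck, end stop), 0.08 = fully open (end stop); it grows as the cover slides along +x of neck. Friction about 1.5 N; stays where it is left.
- tab (a point): middle of the red upright tab on the sliding cover, used to push the cover either way (or pinch it). The cover is a black plate 74 x 74 mm, 4 mm thick, lying on the shelf; the tab stands across its middle: 10 mm thick along x, 44 mm wide along y, its foot at the plate's top 18 mm below this point, its top 18 mm above it. x axis = sliding direction towards open; z up.
- soy1_mid (a point): sealed round brown soy sauce pot with a black rim, 40 mm across and 24 mm tall (walls nearly straight: 38 mm across at the foot), about 40 g, standing upright on the shelf. The point is its centre, 12 mm above its underside; its z axis points up through its lid. It may turn about that axis in any way.
- soy2_mid (a point): sealed round brown soy sauce pot with a black rim, 40 mm across and 24 mm tall (walls nearly straight: 38 mm across at the foot), about 40 g, standing upright on the shelf. The point is its centre, 12 mm above its underside; its z axis points up through its lid. It may turn about that axis in any way.
- soy3_mid (a point): sealed round brown soy sauce pot with a black rim, 40 mm across and 24 mm tall (walls nearly straight: 38 mm across at the foot), about 40 g, standing upright on the shelf. The point is its centre, 12 mm above its underside; its z axis points up through its lid. It may turn about that axis in any way.
- wasabi_mid (a point): sealed round green wasabi pot with a white rim, 40 mm across and 24 mm tall (walls nearly straight: 38 mm across at the foot), about 40 g, standing upright on the shelf. The point is its centre, 12 mm above its underside; its z axis points up through its lid. It may turn about that axis in any way. It does not belong in the jar and stays where it is.
- dark_bottle: dark sauce bottle with orange cap, 60 mm across, 190 mm tall; bystander on the work surface. Origin: centre of its underside, z up.
- mustard: yellow sauce bottle, 56 mm across, 160 mm tall; bystander on the work surface. Origin: centre of its underside, z up.
- chilli: red sauce bottle with black cap, 50 mm across, 150 mm tall; bystander on the work surface. Origin: centre of its underside, z up.
- bowl: white bowl, 120 mm across, 50 mm tall; bystander on the work surface. Origin: centre of its underside, z up.
- tape: yellow roll of tape lying flat, 100 mm across, 40 mm tall; bystander on the work surface. Origin: centre of its underside, z up.
Things that resemble listed ones, but are neither listed nor needed, are in the scene too. Leave any purple look-alike of the part that bears soy2_mid alone.

How it is judged:
By the outcome, as a careful person would: the job done as asked, in the order asked, and still so for the second after the job is handed in, with the robot touching nothing.
It also fails if it takes over 72 s, if anything falls off the work surface, if the arm or the gripper's body presses on something with over 40 N, if the wrist force passes 120 N, or if a joint passes its speed limit or range.

### The arm

A 7-joint arm with a two-finger parallel gripper is mounted at the origin on the work surface. World frame = base frame: x ahead of the robot, y to its left, z up, the work surface at z = 0. Lengths are in m, angles in rad, forces in N, time in s.
With the tool pointing down it reaches from about 0.425 to 0.875 m from the base axis. Payload 4.7 kg.
Tool frame: the origin (TCP) lies midway between the tips of the shut fingers; the grasp point (between the pads) lies 19 mm behind it; z points along the fingers, y is the line along which they close (so a half turn about z gives the same grasp; the last joint's range is limited). The gripper opens to 87 mm and grips with 3 to 60 N. Pads are 19 mm wide; open, the fingers measure 117 mm over their backs; the gripper's body (75 mm by 190 mm) begins 51 mm behind the grasp point.
Start: joints at [1.169, 0.321, -0.07, 1.45, 0.023, 1.371, -0.057], TCP at [0.263, -0.595, 0.223] pointing down, gripper open.
Joint ranges: [-2.86, 2.86], [-0.3, 2.09], [-1.38, 1.24], [0.06, 2.45], [-1.56, 4.7], [0.09, 2.05], [-2.69, 2.69]. Speed limits (rad/s): [2.57, 2.57, 3.14, 3.14, 3.14, 3.14, 3.14].

### API

Orientations are given as a 3x3 rotation matrix whose columns are the frame's x, y, z axes.
In Python, from station import r gives the robot as it stands. The module is installed in compiled form; this text tells all that it offers.
- The arm moves only by the tool arm_command, never from a script. Its arguments are lists of equal length, an entry for each row: "travel": the shift along the tool's x, y, z in cm, a list of three; "twist": the turn, a rotation vector about the tool's x, y, z in degrees, a list of three; "jaw": the closure, from 0 (fully open) to 1 (shut). A call has 1 to 12 rows; each row shifts and turns the commanded pose from where the row before left it, along the tool's axes as they then stand; what a row does not reach is not made up. A row lasts 1/12 s, in which the tool goes at most 41.7 mm and 7.16 degrees, less where a joint would pass 70% of its speed; a pose out of reach is approached as far as the arm can. A call is refused whole if a number of a shift passes 4.17 or a number of a turn 7.16, either way. A call with a gripper value outside its range is refused whole. The fingers move at their own pace and stop on an object; "force" is the grip in N (left out, the last holds). Time passes only in rows, so rows that do not move let the fingers close. It gives the time, the measured TCP pose, the force, the opening and the grip force at its end, in the units of the state.
- r.observe(): the state, without advancing time (a new reading comes with each control period).
- r.read_camera(name): name is "scene" or "side" or "wrist"; returns (picture, depth): 400x640x3 uint8, red, green, blue; 400x640 float32, m along the optical axis (not along the pixel's ray), 0 where there is no reading.
- r.get_calibration(name): a dict with "mtx" (3x3 intrinsics, pixels), "T" (4x4, takes a point from camera to world coordinates). Camera axes: x right, y down, z forward; pixel columns grow to the right and rows downward; lengths in m; the calibration is good to about 2 mm. A picture is of the moment at which its call begins: read the wrist's pose just before it. get_calibration takes no time and is no camera call; for the wrist camera it gives the pose at the moment of the call.
- r.job_done(): hands the job in; it is judged then, once.
Trained networks look in the newest picture that a camera, given by its name, has taken for a name from the list of things; names that differ only in an ending like _2 or _b are one class to them, and where a whole thing is asked for, a point or a joint stands for the part that bears it (a point fixed in the world has none). Each returns a list of dicts, best first, with "p" (0 to 1); they miss things now and then, are a little off and sometimes report something else, mostly with a low value. They report only what shows in the picture. A call takes as long as a camera call. They do not tell look-alikes from the thing itself.
- r.find_in(camera, thing): "rect" ([left, top, right, bottom] in pixels, round what is visible of it).
- r.tip_of(camera, thing): "xy" ([column, row] in pixels: a listed point, or the origin of a listed thing).
The state is a dict: "time_s": time; "joint_positions": joint angles; "joint_vel": joint speeds; "tau": joint torques, N m; "eef_pos": TCP position; "tool_rot": TCP orientation; "force": force on the tool from outside, world axes, zero at the start; "ft_torque": the same for the moment, N m; "gripper_width": finger opening in m; "grasp_force": force on a finger pad.
Only numpy, scipy, OpenCV 4.12 (cv2) and the standard library are available. Lean on these libraries where they do the work, as an engineer would, in place of code of your own. Each camera call takes 0.05 s, during which the arm holds its last target. There are 200 camera calls.

## Working session

There is one attempt and no reset: what is moved stays moved. The work goes in short steps, Python scripts to look and compute and a tool call to move; the robot and the scene stay as the last step left them, time stands still between calls to the robot, and variables do not carry over. Pictures are saved under pics/ and viewed, at most 10 in all, crops included, and the job is handed in when it is done.

Besides the shell and the picture viewer there is one more tool, called after ">>>" as name(argument=value, ...) on one line, values as JSON. arm_command: Moves the arm, as the interface text tells. Its arguments: {"type":"object","properties":{"travel":{"type":"array"},"twist":{"type":"array"},"jaw":{"type":"array"},"force":{"type":"number"}},"required":["travel","twist","jaw"]}

```bash
mkdir -p pics; cat > h.py <<'E'
import numpy as np,cv2
from station import r
def px2w(cal,d,u,v,z=None):
    K,T=cal["mtx"],cal["T"];ray=np.array([(u-K[0,2])/K[0,0],(v-K[1,2])/K[1,1],1.])
    o=T[:3,3];dr=T[:3,:3]@ray
    if z is not None: return o+dr*(z-o[2])/dr[2]
    return o+dr*d
def look(c,name=None):
    im,d=r.read_camera(c)
    if name: cv2.imwrite(f"pics/{name}.png",im[:,:,::-1])
    return im,d,r.get_calibration(c)
E
python3 - <<'E'
from h import *
np.set_printoptions(precision=3,suppress=True)
print(r.observe())
for c in("scene","side"):
    im,d,cal=look(c,c+"0"); print(c,cal["T"])
    for t,z in(("neck",.14),("tab",.162),("soy1_mid",.152),("wasabi_mid",.152),("dark_bottle",0),("mustard",0),("chilli",0)):
        for q in r.tip_of(c,t)[:6]:
            u,v=q["xy"]; dd=d[int(v),int(u)]
            print(t,round(q["p"],2),np.round([u,v]),px2w(cal,dd,u,v,z),"depth",px2w(cal,dd,u,v))
E
```

```text
{'time_s': 0.0, 'joint_positions': array([ 1.169,  0.322, -0.07 ,  1.452,  0.023,  1.371, -0.057]), 'joint_vel': array([-0.001, -0.   , -0.002, -0.001, -0.001, -0.   , -0.   ]), 'tau': array([  0.   , -49.129,  -0.404, -31.253,  -0.064,   0.044,   0.   ]), 'eef_pos': array([ 0.262, -0.594,  0.221]), 'tool_rot': array([[ 0.915,  0.404, -0.001],
       [ 0.404, -0.915,  0.002],
       [-0.   , -0.002, -1.   ]]), 'force': array([ 0.287, -0.411, -0.435]), 'ft_torque': array([-0.036,  0.018, -0.003]), 'grasp_force': 0.0, 'gripper_width': 0.08720072343546925}
scene [[ 0.992 -0.091  0.084  0.391]
 [-0.122 -0.606  0.786 -1.115]
 [-0.021 -0.79  -0.613  0.99 ]
 [ 0.     0.     0.     1.   ]]
neck 0.76 [341. 196.] [ 0.566 -0.043  0.14 ] depth [ 0.565 -0.048  0.144]
tab 0.87 [346. 188.] [ 0.58  -0.033  0.162] depth [ 0.577 -0.052  0.177]
soy1_mid 0.64 [361. 222.] [ 0.599 -0.176  0.152] depth [ 0.596 -0.191  0.165]
wasabi_mid 0.6 [316. 220.] [ 0.479 -0.152  0.152] depth [ 0.478 -0.163  0.162]
dark_bottle 0.8 [298. 148.] [0.477 0.461 0.   ] depth [0.475 0.428 0.021]
mustard 0.89 [331. 143.] [0.607 0.475 0.   ] depth [0.605 0.459 0.01 ]
chilli 0.67 [324. 357.] [ 0.456 -0.469  0.   ] depth [ 0.454 -0.489  0.031]
side [[-0.769 -0.348  0.537 -0.031]
 [-0.639  0.424 -0.641  0.677]
 [-0.005 -0.836 -0.548  0.678]
 [ 0.     0.     0.     1.   ]]
neck 0.91 [313. 179.] [ 0.569 -0.054  0.14 ] depth [ 0.562 -0.046  0.146]
tab 0.87 [309. 169.] [ 0.592 -0.062  0.162] depth [ 0.571 -0.037  0.179]
soy1_mid 0.51 [329. 160.] [ 0.596 -0.164  0.152] depth [ 0.597 -0.165  0.152]
wasabi_mid 0.72 [361. 172.] [ 0.475 -0.162  0.152] depth [ 0.465 -0.144  0.163]
dark_bottle 0.65 [188. 350.] [0.472 0.471 0.   ] depth [0.442 0.483 0.04 ]
mustard 0.93 [148. 325.] [0.594 0.49  0.   ] depth [0.573 0.496 0.023]
chilli 0.84 [405. 179.] [ 0.465 -0.457  0.   ] depth [ 0.456 -0.437  0.012]
chilli 0.22 [312. 180.] [ 0.725 -0.241  0.   ] depth [ 0.563 -0.045  0.145]
```

View pics/scene0.png

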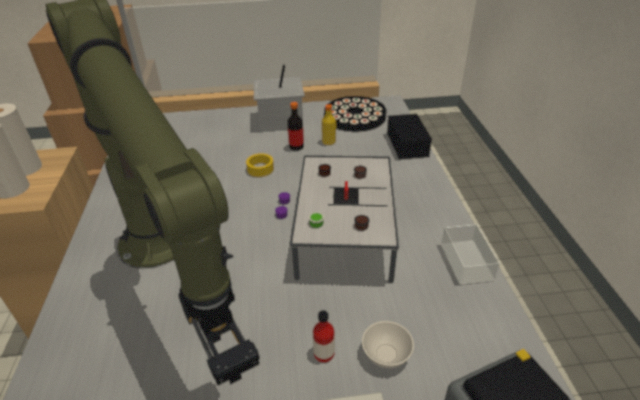

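View pics/side0.png

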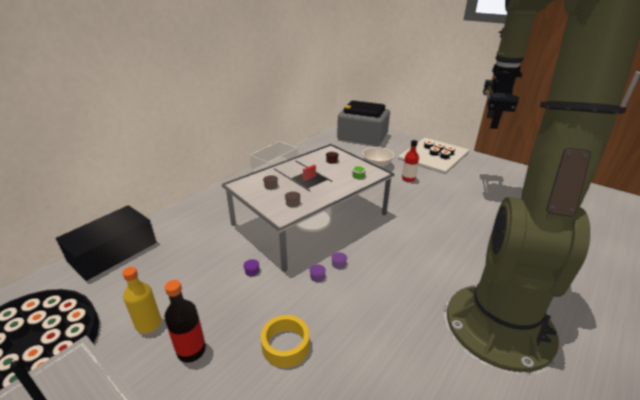

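The scene view shows the shelf with two soy pots on the far side (325,169), (360,172), one soy near (361,222), the wasabi at (316,220), and the tab at (346,188). Thin rails run along +x. There are purple look-alikes on the table. Next I'll raise the arm and look from above with the wrist camera.

```bash
python3 - <<'E'
from h import *
np.set_printoptions(precision=3,suppress=True)
cal=r.get_calibration("scene")
for u,v in((303,157),(391,157),(294,241),(396,244)): print(px2w(cal,0,u,v,.145))
s=r.observe();T=r.get_calibration("wrist")["T"]
print(s["tool_rot"].T@(T[:3,3]-s["eef_pos"]),s["tool_rot"].T@T[:3,:3])
E
```

```text
[0.474 0.172 0.145]
[0.754 0.128 0.145]
[ 0.414 -0.218  0.145]
[ 0.671 -0.266  0.145]
[ 0.066 -0.    -0.162] [[-0.    -0.97  -0.244]
 [ 1.    -0.    -0.001]
 [ 0.001 -0.244  0.97 ]]
```

>>> arm_command(travel=[[0, 0, -4], [0, 0, -4], [0, 0, -4], [0, 0, -4], [0, 0, -4]], twist=[[0, 0, 5], [0, 0, 5], [0, 0, 5], [0, 0, 5], [0, 0, 4]], jaw=[0, 0, 0, 0, 0])

```text
time_s: 1.22
eef_pos: [0.2623, -0.5942, 0.4249]
tool_rot: [[1.0, -0.007, 0.0], [-0.007, -1.0, -0.001], [0.0, 0.001, -1.0]]
force: [1.1, -1.2, 0.2]
gripper_width: 0.0871
grasp_force: 0.0
```

>>> arm_command(travel=[[1.9, -3.4, 0], [1.9, -3.4, 0], [1.9, -3.4, 0], [1.9, -3.4, 0], [1.9, -3.4, 0], [1.9, -3.4, 0], [1.9, -3.4, 0], [1.9, -3.4, 0], [1.9, -3.4, 0], [1.9, -3.4, 0], [1.9, -3.4, 0], [1.9, -3.4, 0]], twist=[[0, 0, 0], [0, 0, 0], [0, 0, 0], [0, 0, 0], [0, 0, 0], [0, 0, 0], [0, 0, 0], [0, 0, 0], [0, 0, 0], [0, 0, 0], [0, 0, 0], [0, 0, 0]], jaw=[0, 0, 0, 0, 0, 0, 0, 0, 0, 0, 0, 0])

```text
time_s: 2.22
eef_pos: [0.4923, -0.1855, 0.423]
tool_rot: [[1.0, -0.003, 0.001], [-0.003, -1.0, -0.001], [0.001, 0.001, -1.0]]
force: [0.3, -1.1, -0.2]
gripper_width: 0.0872
grasp_force: 0.0
```

>>> arm_command(travel=[[1.9, -3.4, 0], [1.9, -3.4, 0], [1.9, -3.4, 0], [1.9, -3.4, 0], [0, 0, 0], [0, 0, 0], [0, 0, 0], [0, 0, 0]], twist=[[0, 0, 0], [0, 0, 0], [0, 0, 0], [0, 0, 0], [0, 0, 5], [0, 0, 4], [0, 0, 0], [0, 0, 0]], jaw=[0, 0, 0, 0, 0, 0, 0, 0])

```text
time_s: 2.88
eef_pos: [0.5682, -0.0517, 0.4225]
tool_rot: [[0.987, -0.158, -0.0], [-0.158, -0.987, -0.0], [0.0, 0.0, -1.0]]
force: [-0.3, -0.6, 0.3]
gripper_width: 0.0869
grasp_force: 0.0
```

```bash
python3 - <<'E'
from h import *
np.set_printoptions(precision=4,suppress=True)
s=r.observe();print(s["eef_pos"],s["tool_rot"],s["joint_positions"])
im,d,cal=look("wrist","w1")
np.savez("w1.npz",im=im,d=d,T=cal["T"],K=cal["mtx"])
for t,z in(("neck",.14),("tab",.162),("soy1_mid",.152),("wasabi_mid",.152)):
  for q in r.tip_of("wrist",t)[:6]:
    u,v=q["xy"];dd=d[int(v),int(u)]
    print(t,round(q["p"],2),np.round([u,v]),px2w(cal,dd,u,v,z),px2w(cal,dd,u,v))
E
```

```text
[ 0.5682 -0.0517  0.4225] [[ 0.9875 -0.1577 -0.    ]
 [-0.1577 -0.9875 -0.0003]
 [ 0.      0.0003 -1.    ]] [ 0.4511  0.1625 -0.481   1.2678  0.0762  1.7291 -1.7416]
neck 0.69 [314. 170.] [ 0.5636 -0.0421  0.14  ] [ 0.5644 -0.0423  0.1451]
tab 0.59 [310. 161.] [ 0.5811 -0.04    0.162 ] [ 0.5831 -0.0409  0.1785]
tab 0.16 [544. 179.] [ 0.5051 -0.3551  0.162 ] [ 0.4679 -0.44    0.0394]
soy1_mid 0.82 [410. 130.] [ 0.6001 -0.1816  0.152 ] [ 0.6009 -0.1785  0.1631]
wasabi_mid 0.84 [395. 215.] [ 0.4822 -0.1484  0.152 ] [ 0.4864 -0.146   0.164 ]
```

View pics/w1.png

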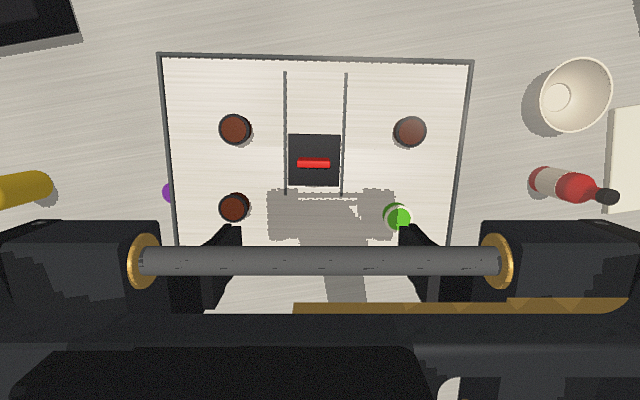

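Taken from above, this shows the shelf with rails at columns 285 and 345. The cover and tab are at (313,163), soy pots at (235,129), (234,207), (410,131), and wasabi at (397,216).

```bash
cat > seg.py <<'E'
from h import *
def pots(im,d,cal):
    hsv=cv2.cvtColor(im,cv2.COLOR_RGB2HSV);H,S,V=cv2.split(hsv)
    out=[]
    for nm,m,z,amin in(("red",((H<6)|(H>174))&(S>200)&(V>150),.180,60),("soy",((H<15)|(H>170))&(S>90)&(V<150),.164,250),("green",(H>40)&(H<80)&(S>120),.164,150)):
        n,l,st,c=cv2.connectedComponentsWithStats(m.astype(np.uint8))
        for i in range(1,n):
            if st[i,4]>amin:
                dd=np.median(d[l==i]);w=px2w(cal,dd,*c[i],z);wd=px2w(cal,dd,*c[i])
                out.append((nm,c[i],st[i],w,wd))
    return out
E
python3 - <<'E'
from seg import *
np.set_printoptions(precision=4,suppress=True)
f=np.load("w1.npz");im,d=f["im"],f["d"];cal=dict(T=f["T"],mtx=f["K"])
for o in pots(im,d,cal): print(o[0],o[1],o[2],o[3],o[4])
# shelf outer corners & cover
hsv=cv2.cvtColor(im,cv2.COLOR_RGB2HSV)
m=(hsv[:,:,2]<75).astype(np.uint8);m[192:]=0;m[:,:260]=0;m[:,370:]=0
n,l,st,c=cv2.connectedComponentsWithStats(m)
for i in range(1,n):
  if st[i,4]>500:
    mm=cv2.morphologyEx((l==i).astype(np.uint8),cv2.MORPH_OPEN,np.ones((7,7)))
    p=np.argwhere(mm)[:,::-1].astype(np.float32);bx=cv2.boxPoints(cv2.minAreaRect(p));
    w=np.array([px2w(cal,0,u,v,.144) for u,v in bx]);print("cover",bx,w,w.mean(0))
p=[(157.5,53),(473.5,61)]
for u,v in p: print("corner",px2w(cal,0,u,v,.145))
# height map points of plate vs rail profile along row 110
K=f["K"]
row=[px2w(cal,d[v,u],u,v) for v in(110,) for u in range(278,354,1)]
print(np.round([q[2]*1000 for q in row],0))
col=[px2w(cal,d[v,285],285,v)[2]*1000 for v in range(60,200,3)];print(np.round(col))
E
python3 - <<'E'
import cv2
im=cv2.imread("pics/w1.png")[40:240,150:480]
cv2.imwrite("pics/w1c.png",cv2.resize(im,None,fx=2.4,fy=2.4,interpolation=cv2.INTER_CUBIC))
E
```

```text
soy [233.2192 129.1722] [221 117  25  26 511] [0.6386 0.0529 0.164 ] [0.6386 0.0528 0.1643]
soy [408.8623 134.8984] [399 124  24  21 305] [ 0.5943 -0.1759  0.164 ] [ 0.5943 -0.1759  0.164 ]
soy [563.5185 186.1279] [555 172  26  31 297] [ 0.4909 -0.3808  0.164 ] [ 0.4638 -0.4414  0.084 ]
soy [232.1814 208.4442] [221 197  24  24 430] [0.5322 0.079  0.164 ] [0.5322 0.0789 0.1642]
green [398.4286 218.3874] [388 208  23  22 364] [ 0.4804 -0.1509  0.164 ] [ 0.4804 -0.1509  0.1639]
cover [[289. 134.]
 [339. 134.]
 [339. 185.]
 [289. 185.]] [[ 0.6201 -0.0168  0.144 ]
 [ 0.6091 -0.0855  0.144 ]
 [ 0.5374 -0.0751  0.144 ]
 [ 0.5488 -0.0036  0.144 ]] [ 0.5788 -0.0453  0.144 ]
corner [0.7495 0.1338 0.145 ]
corner [ 0.6742 -0.2734  0.145 ]
[140. 140. 141. 140. 138. 141. 143. 145. 141. 140. 141. 139. 140. 140.
 139. 140. 138. 141. 141. 140. 140. 140. 140. 141. 140. 140. 139. 142.
 139. 141. 140. 140. 140. 143. 140. 140. 139. 140. 141. 140. 140. 140.
 142. 140. 141. 139. 139. 141. 140. 140. 139. 140. 141. 141. 140. 140.
 141. 141. 140. 140. 141. 139. 141. 139. 140. 142. 143. 143. 140. 140.
 141. 139. 141. 138. 139. 141.]
[139. 139. 141. 141. 142. 144. 143. 143. 142. 143. 143. 143. 142. 143.
 143. 143. 144. 143. 143. 143. 143. 142. 144. 144. 141. 143. 142. 143.
 143. 142. 143. 143. 143. 143. 143. 142. 142. 144. 142. 144. 141. 144.
 143. 141. 143. 141. 141.]
```

View pics/w1c.png

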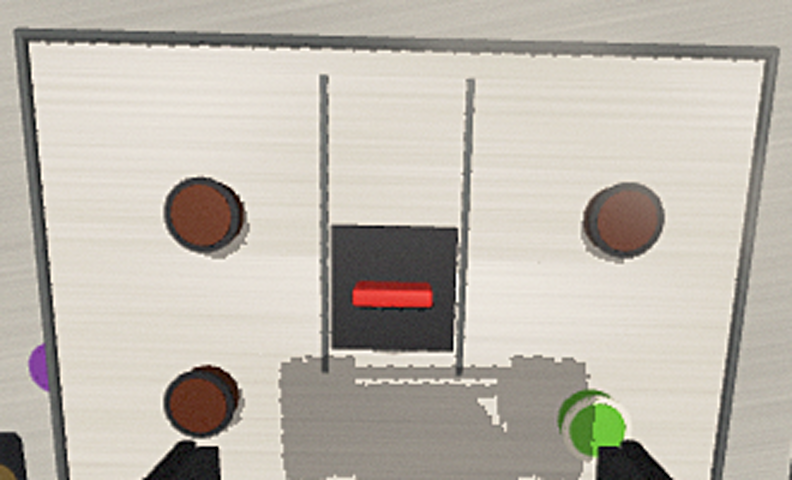

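```bash
python3 - <<'E'
from seg import *
np.set_printoptions(precision=4,suppress=True)
f=np.load("w1.npz");im,d=f["im"],f["d"];cal=dict(T=f["T"],mtx=f["K"])
print(im[163,313],im[159,313],f["K"])
a=im.astype(int)
def box(m,z):
    p=np.argwhere(m)[:,::-1].astype(np.float32); bx=cv2.boxPoints(cv2.minAreaRect(p))+0.0
    print(len(p),p.min(0),p.max(0)); w=np.array([px2w(cal,0,u,v,z) for u,v in bx]);print(w,w.mean(0))
reg=np.zeros(d.shape,bool);reg[120:200,260:370]=1
P=np.array([[px2w(cal,d[v,u],u,v)[2] for u in range(640)] for v in range(400)])
red=reg&(a[:,:,0]>120)&(a[:,:,1]<90)
box(red,.18); box(red&(P>.174),.18)
print(a[125:195:1,300,:].sum(1))
e=[]
yaw=np.radians(-10.3);X=np.array([np.cos(yaw),np.sin(yaw)]);Y=np.array([-X[1],X[0]])
for v in (135.,186.): 
  w=px2w(cal,0,300,v,.144);print("edge",w)
N=np.array([.5745,-.0447])
for n,p in dict(s1=(.6386,.0529),s3=(.5943,-.1759),s2=(.5322,.079),w=(.4804,-.1509),r1=px2w(cal,0,285,72,.143)[:2],r1b=px2w(cal,0,285,195,.143)[:2],r2=px2w(cal,0,346,73,.143)[:2],r2b=px2w(cal,0,341,196,.143)[:2]).items():
  q=np.array(p)-N;print(n,q@X,q@Y)
E
```

```text
[230  70  62] [137  39  34] [[310.7133   0.     319.6634]
 [  0.     310.7133 197.3289]
 [  0.       0.       1.    ]]
324 [297. 157.] [329. 167.]
[[ 0.5907 -0.0255  0.18  ]
 [ 0.5841 -0.0666  0.18  ]
 [ 0.5711 -0.0646  0.18  ]
 [ 0.5778 -0.0232  0.18  ]] [ 0.5809 -0.0449  0.18  ]
258 [297. 159.] [329. 167.]
[[ 0.5881 -0.025   0.18  ]
 [ 0.5815 -0.0662  0.18  ]
 [ 0.5711 -0.0646  0.18  ]
 [ 0.5778 -0.0232  0.18  ]] [ 0.5796 -0.0447  0.18  ]
[635 633 646 650 652 653 640 666 677  80 204 208 214 202 215 201 207 201
 208 205 184 205 207 191 196 188 201 191 184 189 192 207 199 180 198 236
 374 367 366 334 340 326 192 111 170 178 176 181 173 171 188 165 166 156
 165 171 166 183 166 110 316 713 681 633 634 642 657 640 379 417]
edge [ 0.6163 -0.0317  0.144 ]
edge [ 0.5448 -0.0191  0.144 ]
s1 0.04561593473618423 0.10748840169127165
s3 0.04293977437434923 -0.12554543311757696
s2 -0.06373617111448127 0.11414324549295751
w -0.07359478682418995 -0.12131387947099065
r1 0.12065599620792357 0.04070324542212848
r1b -0.047883957882113054 0.04185447131983052
r2 0.12106153328967938 -0.040498546045936404
r2b -0.04770066480077501 -0.040124220161792644
```

>>> arm_command(travel=[[0, 0, 0], [0, 0, 0], [0, 0, 0], [0, 0, 0], [0, 0, 1], [0, 0, 1], [0, 0, 1], [0, 0, 1], [0, 0, 1], [0, 0, 1], [0, 0, 1], [0, 0, 1]], twist=[[0, 0, -7], [0, 0, -7], [0, 0, -7], [0, 0, -7], [0, 0, -7], [0, 0, -7], [0, 0, -7], [0, 0, -7], [0, 0, -7], [0, 0, -7], [0, 0, -7], [0, 0, -7]], jaw=[0, 0, 0, 0, 0, 0, 0, 0, 0, 0, 0, 0])

```text
time_s: 4.13
eef_pos: [0.5681, -0.0519, 0.3421]
tool_rot: [[0.256, 0.967, 0.0], [0.967, -0.256, -0.0], [-0.0, 0.0, -1.0]]
force: [0.3, 0.5, 0.7]
gripper_width: 0.0868
grasp_force: 0.0
```

>>> arm_command(travel=[[0, 0, 0], [0.9, 1.0, 0], [0, 0, 0]], twist=[[0, 0, -4.7], [0, 0, 0], [0, 0, 0]], jaw=[0, 0, 0])

```text
time_s: 4.38
eef_pos: [0.5804, -0.0437, 0.3422]
tool_rot: [[0.181, 0.984, 0.0], [0.984, -0.181, 0.001], [0.001, 0.0, -1.0]]
force: [-0.4, 0.7, -0.8]
gripper_width: 0.0871
grasp_force: 0.0
```

```bash
cat > st.py <<'E'
from seg import *
np.set_printoptions(precision=4,suppress=True)
YAW=np.radians(-10.4);X=np.array([np.cos(YAW),np.sin(YAW)]);Y=np.array([-X[1],X[0]])
N=np.array([.5745,-.0447])
def sf(p): q=np.array(p)[:2]-N; return np.round(np.array([q@X,q@Y])*1000,1)
def stat():
    s=r.observe();R=s["tool_rot"]
    print("t",s["time_s"],"shelf",sf(s["eef_pos"]),"z",s["eef_pos"][2],"yaw",np.degrees(np.arctan2(R[1,0],R[0,0])),"tilt",R[:2,2],"F",s["force"],"w",s["gripper_width"],"q",s["joint_positions"])
E
python3 - <<'E'
from st import *
stat()
im,d,cal=look("wrist","w2");np.savez("w2.npz",im=im,d=d,T=cal["T"],K=cal["mtx"])
for o in pots(im,d,cal): print(o[0],o[1],sf(o[3]),o[4][2])
for t,z in(("neck",.14),("tab",.162)):
  for q in r.tip_of("wrist",t)[:2]: print(t,q,sf(px2w(cal,0,*q["xy"],z)))
a=im.astype(int);m=((a[:,:,0]>120)&(a[:,:,1]<90)).astype(np.uint8)
n,l,s,c=cv2.connectedComponentsWithStats(m)
for i in range(1,n):
  if s[i,4]>100: print(s[i],sf(px2w(cal,0,*c[i],.18)))
E
```

```text
t 4.3833 shelf [5.6 2. ] z 0.34216940496051157 yaw 79.58882242236776 tilt [0.0004 0.0012] F [-0.3644  0.7379 -0.8396] w 0.0871367190855668 q [ 0.5499  0.1903 -0.6103  1.4081  0.1074  1.5765 -0.2329]
soy [251.9024  73.4489] [-64.9 113.7] 0.1642941826452522
soy [354.4503 286.0936] [  46.9 -128.9] 0.16412896463712529
green [254.3462 282.9709] [ -74.7 -124.6] 0.16428780818654154
neck {'xy': [306.6, 176.3], 'p': 0.64} [-10.9   2.3]
tab {'xy': [319.1, 178.0], 'p': 0.86} [4.  4.3]
[162  48  26  31 611] [-136.   121.6]
[167 102  26  28 552] [-136.4   71.9]
[314 161   9  44 371] [3.1 3.3]
```

View pics/w2.png

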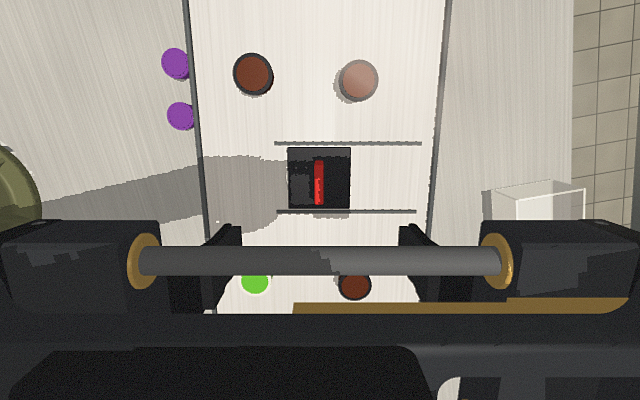

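The tab lies almost under the TCP (pixel 319,182). Next I'll descend and pinch it.

>>> arm_command(travel=[[0, -0.2, 3.8], [0, 0, 3.8], [0, 0, 3.8], [0, 0, 3.8], [0, 0, 3.0], [0, 0, 0.9], [0, 0, 0], [0, 0, 0], [0, 0, 0], [0, 0, 0], [0, 0, 0], [0, 0, 0]], twist=[[0, 0, 0], [0, 0, 0], [0, 0, 0], [0, 0, 0], [0, 0, 0], [0, 0, 0], [0, 0, 0], [0, 0, 0], [0, 0, 0], [0, 0, 0], [0, 0, 0], [0, 0, 0]], jaw=[0, 0, 0, 0, 0, 0, 1, 1, 1, 1, 1, 1], force=10)

```text
time_s: 5.53
eef_pos: [0.5785, -0.0442, 0.1529]
tool_rot: [[0.182, 0.983, 0.002], [0.983, -0.182, -0.001], [-0.0, 0.002, -1.0]]
force: [-0.1, -0.3, -0.3]
gripper_width: 0.0548
grasp_force: 0.0
```

>>> arm_command(travel=[[0, 0, 0], [0, 0, 0], [0, 0, 0], [0, 0, 0], [0, 0, 0], [0, 0, 0], [0, 0, 0], [0, 0, 0], [0, 0, 0]], twist=[[0, 0, 0], [0, 0, 0], [0, 0, 0], [0, 0, 0], [0, 0, 0], [0, 0, 0], [0, 0, 0], [0, 0, 0], [0, 0, 0]], jaw=[1, 1, 1, 1, 1, 1, 1, 1, 1])

```text
time_s: 6.28
eef_pos: [0.5779, -0.0442, 0.1515]
tool_rot: [[0.182, 0.983, 0.0], [0.983, -0.182, -0.0], [0.0, 0.0, -1.0]]
force: [1.6, -0.2, -1.0]
gripper_width: 0.0099
grasp_force: 10.0
```

>>> arm_command(travel=[[0, 1, 0], [0, 1, 0], [0, 1, 0], [0, 1, 0], [0, 1, 0], [0, 1, 0], [0, 1, 0], [0, 0.7, 0], [0, 0.4, 0], [0, 0.3, 0], [0, 0, 0]], twist=[[0, 0, 0], [0, 0, 0], [0, 0, 0], [0, 0, 0], [0, 0, 0], [0, 0, 0], [0, 0, 0], [0, 0, 0], [0, 0, 0], [0, 0, 0], [0, 0, 0]], jaw=[1, 1, 1, 1, 1, 1, 1, 1, 1, 1, 1])

```text
time_s: 7.2
eef_pos: [0.6551, -0.0584, 0.1511]
tool_rot: [[0.181, 0.983, -0.015], [0.983, -0.181, 0.001], [-0.002, -0.015, -1.0]]
force: [-19.9, 1.2, 12.5]
gripper_width: 0.0278
grasp_force: 9.9
```

```bash
python3 -c "
from st import *
stat()"
```

```text
t 7.2 shelf [81.7  1.1] z 0.15112642595013961 yaw 79.55240964893606 tilt [-0.015   0.0009] F [-19.9323   1.177   12.5303] w 0.027818004512671145 q [ 0.4753  0.4469 -0.5675  1.4902  0.2425  1.2907 -0.3007]
```

The end stop was reached at a force of 20 N. Next I'll back off, open the jaw, rise and look.

>>> arm_command(travel=[[0, -0.9, 0], [0, 0, 0], [0, 0, 0], [0, 0, 0], [0, 0, -3.5], [0, 0, -4], [0, 0, -4], [0, -4, 0], [0, -4, 0], [0, 0, 0], [0, 0, 0]], twist=[[0, 0, 0], [0, 0, 0], [0, 0, 0], [0, 0, 0], [0, 0, 0], [0, 0, 0], [0, 0, 0], [0, 0, 0], [0, 0, 0], [0, 0, 0], [0, 0, 0]], jaw=[1, 0.3, 0.3, 0.3, 0.3, 0.3, 0.3, 0.3, 0.3, 0.3, 0.3])

```text
time_s: 8.12
eef_pos: [0.5717, -0.0432, 0.2669]
tool_rot: [[0.181, 0.983, 0.001], [0.983, -0.181, -0.002], [-0.002, 0.001, -1.0]]
force: [1.0, -0.9, -0.1]
gripper_width: 0.0603
grasp_force: 0.0
```

```bash
python3 - <<'E'
from st import *
stat()
im,d,cal=look("wrist","w3");np.savez("w3.npz",im=im,d=d,T=cal["T"],K=cal["mtx"])
for o in pots(im,d,cal): print(o[0],o[1],sf(o[3]),o[4][2])
for t,z in(("neck",.14),("tab",.162)):
  for q in r.tip_of("wrist",t)[:2]: print(t,q,sf(px2w(cal,0,*q["xy"],z)))
a=im.astype(int);m=((a[:,:,0]>120)&(a[:,:,1]<90)).astype(np.uint8)
n,l,s,c=cv2.connectedComponentsWithStats(m)
for i in range(1,n):
  if s[i,4]>100: print(s[i],sf(px2w(cal,0,*c[i],.18)))
P=np.array([[px2w(cal,d[v,u],u,v) for u in range(640)] for v in range(230)])
S=(P[:,:,:2]-N)
sx=S@X;sy=S@Y
m=(P[:,:,2]<.134)&(abs(sx)<.06)&(abs(sy)<.06)&(d[:230]>0)
print(m.sum())
p=np.argwhere(m)[:,::-1].astype(np.float32)
if len(p)>20:
  (c,ax,an)=cv2.fitEllipse(cv2.convexHull(p)); print(c,ax,an,sf(px2w(cal,0,*c,.14)))
E
```

```text
t 8.1167 shelf [-3.  1.] z 0.2668630548815112 yaw 79.54447651204474 tilt [ 0.0006 -0.0022] F [ 0.998  -0.9255 -0.0509] w 0.060272280342616544 q [ 0.5635  0.1837 -0.6102  1.5628  0.1082  1.428  -0.2367]
soy [242.2829  57.9378] [-62.7 114. ] 0.16434158669143545
soy [400.9859 192.8063] [69.5  4.2] 0.16428718056910857
neck {'xy': [310.3, 192.8], 'p': 0.57} [-10.7  -1.3]
neck {'xy': [377.0, 69.5], 'p': 0.18} [ 48.3 108.8]
tab {'xy': [404.5, 194.8], 'p': 0.67} [73.3  1.9]
[137  32  26  37 712] [-126.7  116.9]
[145  98  25  33 632] [-127.    71.6]
[ 395  170   24   56 1022] [69.9  4.7]
2475
(314.8917541503906, 189.2194366455078) (55.07448196411133, 57.097068786621094) 93.47278594970703 [-6.3  2.2]
```

View pics/w3.png

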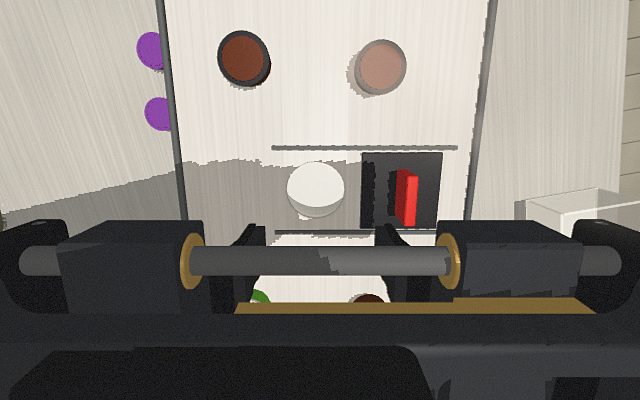

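The hole is visible at pixel (316,190) and the cover is at its stop, 80 mm from the neck, so it is fully open. First I'll take soy2, the pot at (242,58).

>>> arm_command(travel=[[2.8, -1.5, 0], [2.8, -1.5, 0], [2.8, -1.5, 0], [2.9, -1.5, 0], [0, 0, 3.9], [0, 0, 3.9], [0, 0, 3.3], [0, 0, 0.8], [0, 0, 0], [0, 0, 0], [0, 0, 0], [0, 0, 0]], twist=[[0, 0, 0], [0, 0, 0], [0, 0, 0], [0, 0, 0], [0, 0, 0], [0, 0, 0], [0, 0, 0], [0, 0, 0], [0, 0, 0], [0, 0, 0], [0, 0, 0], [0, 0, 0]], jaw=[0.3, 0.3, 0.3, 0.3, 0.3, 0.3, 0.3, 0.3, 1, 1, 1, 1], force=4)

```text
time_s: 9.27
eef_pos: [0.5362, 0.079, 0.1499]
tool_rot: [[0.182, 0.983, 0.004], [0.983, -0.182, 0.0], [0.001, 0.004, -1.0]]
force: [-0.6, -0.3, 0.6]
gripper_width: 0.0421
grasp_force: 0.2
```

>>> arm_command(travel=[[0, 0, 0], [0, 0, 0], [0, 0, 0]], twist=[[0, 0, 0], [0, 0, 0], [0, 0, 0]], jaw=[1, 1, 1])

```text
time_s: 9.52
eef_pos: [0.5359, 0.079, 0.1496]
tool_rot: [[0.182, 0.983, 0.004], [0.983, -0.182, -0.0], [0.001, 0.004, -1.0]]
force: [0.1, -0.1, 5.6]
gripper_width: 0.0387
grasp_force: 4.0
```

```bash
python3 -c "
from st import *
stat()"
```

```text
t 9.5167 shelf [-60.3 114.7] z 0.14956007304575758 yaw 79.51771013954416 tilt [ 0.004  -0.0001] F [ 0.0566 -0.1052  5.6157] w 0.03872219055208358 q [ 0.4308  0.1957 -0.6923  1.7993  0.1352  1.1902 -0.485 ]
```

>>> arm_command(travel=[[0, -0.7, -0.2], [0, -0.8, 0], [-1.9, 0, 0], [-1.9, 0, 0], [-1.9, 0, 0], [-1.9, 0, 0], [-1.9, 0, 0], [-1.8, 0, 0], [0, 1.7, 0], [0, 1.7, 0], [0, 1.7, 0], [0, 1.8, 0]], twist=[[0, 0, 0], [0, 0, 0], [0, 0, 0], [0, 0, 0], [0, 0, 0], [0, 0, 0], [0, 0, 0], [0, 0, 0], [0, 0, 0], [0, 0, 0], [0, 0, 0], [0, 0, 0]], jaw=[1, 1, 1, 1, 1, 1, 1, 1, 1, 1, 1, 1])

```text
time_s: 10.52
eef_pos: [0.5663, -0.0422, 0.1494]
tool_rot: [[0.182, 0.983, -0.001], [0.983, -0.182, -0.0], [-0.001, -0.001, -1.0]]
force: [0.1, -0.2, 0.0]
gripper_width: 0.0388
grasp_force: 4.0
```

```bash
python3 - <<'E'
from st import *
im,d,cal=look("wrist","w4"); stat()
for o in pots(im,d,cal): print(o[0],o[1],sf(o[3]),o[4])
E
```

```text
t 10.5667 shelf [-5.2  0.7] z 0.14935907923094754 yaw 79.45764996552442 tilt [0.0024 0.0004] F [ 3.9354 -0.4139 -0.2263] w 0.03875347466489455 q [ 0.5525  0.2513 -0.6007  1.7308  0.1508  1.2035 -0.2716]
soy [444.9424  27.908 ] [ 48.5 105.2] [0.641  0.0499 0.1645]
soy [475.6276 212.8776] [71.7 21.9] [ 0.651  -0.0378  0.1596]
soy [320.5112 213.9298] [-5.3 21.7] [ 0.5725 -0.027   0.149 ]
soy [319.4099 236.4743] [-5.8  9.8] [ 0.5705 -0.034   0.164 ]
soy [319.7075 278.8261] [ -5.8 -13.9] [ 0.5663 -0.0573  0.1639]
```

View pics/w4.png

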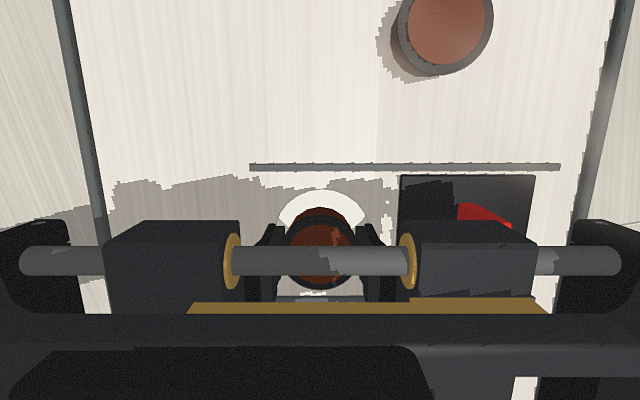

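Soy2 is held over the opening at (322,245). Next I'll release it, rise, and go above soy1.

>>> arm_command(travel=[[0, 0, 0], [0, 0, 0], [0, 0, 0], [0, 0, 0], [0, 0, 0], [0, 0, -2], [0, 0, -2.2], [2.6, 1.3, 0], [2.6, 1.3, 0], [2.7, 1.3, 0], [2.7, 1.4, 0], [0, 0, 0]], twist=[[0, 0, 0], [0, 0, 0], [0, 0, 0], [0, 0, 0], [0, 0, 0], [0, 0, 0], [0, 0, 0], [0, 0, 0], [0, 0, 0], [0, 0, 0], [0, 0, 0], [0, 0, 0]], jaw=[0.3, 0.3, 0.3, 0.3, 0.3, 0.3, 0.3, 0.3, 0.3, 0.3, 0.3, 0.3])

```text
time_s: 11.57
eef_pos: [0.6396, 0.0597, 0.1915]
tool_rot: [[0.175, 0.985, 0.001], [0.985, -0.175, 0.005], [0.006, 0.001, -1.0]]
force: [-0.8, 1.4, 0.4]
gripper_width: 0.0611
grasp_force: 0.0
```

```bash
python3 - <<'E'
from st import *
im,d,cal=look("wrist","w5"); stat()
for c in("wrist","side"):
  im,d,cal=look(c,c+"5")
  for q in r.tip_of(c,"soy1_mid"): print(c,q,sf(px2w(cal,0,*q["xy"],.152)),px2w(cal,d[int(q["xy"][1]),int(q["xy"][0])],*q["xy"])[2])
E
```

```text
t 11.6167 shelf [ 44.6 111.3] z 0.19132521134834105 yaw 79.84743906383969 tilt [-0.0002  0.0027] F [ 0.9113 -0.2775 -0.0072] w 0.06079264695108669 q [ 0.3661  0.385  -0.6385  1.4999  0.2297  1.3328 -0.4686]
side {'xy': [328.9, 157.7], 'p': 0.49} [  51.5 -122.4] 0.16048999286761856
```

>>> arm_command(travel=[[-0.3, 0.2, 0], [0, 0, 2.2], [0, 0, 2.0], [0, 0, 0], [0, 0, 0], [0, 0, 0], [0, 0, 0], [0, 0, 0], [0, 0, 0], [0, 0, 0], [0, 0, 0]], twist=[[0, 0, 0], [0, 0, 0], [0, 0, 0], [0, 0, 0], [0, 0, 0], [0, 0, 0], [0, 0, 0], [0, 0, 0], [0, 0, 0], [0, 0, 0], [0, 0, 0]], jaw=[0.3, 0.3, 0.3, 0.3, 1, 1, 1, 1, 1, 1, 1])

```text
time_s: 12.73
eef_pos: [0.6403, 0.0492, 0.1508]
tool_rot: [[0.182, 0.983, 0.002], [0.983, -0.182, -0.0], [0.0, 0.002, -1.0]]
force: [-1.7, -0.5, 5.1]
gripper_width: 0.0387
grasp_force: 4.0
```

```bash
python3 - <<'E'
from st import *
im,d,cal=look("wrist","w6"); stat()
for o in pots(im,d,cal): print(o[0],o[1],sf(o[3]),o[4])
E
```

```text
t 12.7833 shelf [ 47.8 104.2] z 0.15080455607560297 yaw 79.52372520737669 tilt [ 0.0017 -0.0002] F [-0.8635 -0.5431  5.2723] w 0.038894713025056565 q [ 0.3683  0.4131 -0.6265  1.5477  0.2503  1.2603 -0.4774]
soy [319.8154 205.6443] [ 47.3 129. ] [0.6436 0.0695 0.1488]
soy [319.4776 232.5882] [ 47.1 114.8] [0.6416 0.0597 0.164 ]
```

>>> arm_command(travel=[[0, -1.5, -0.1], [0, -2.1, 0], [0, -2.2, 0], [0, -2.2, 0], [0, -2.2, 0], [0, -2.2, 0], [-2, 0, 0], [-2.1, 0, 0], [-2.1, 0, 0], [-2.1, 0, 0], [-2.1, 0, 0], [0, 0, 0]], twist=[[0, 0, 0], [0, 0, 0], [0, 0, 0], [0, 0, 0], [0, 0, 0], [0, 0, 0], [0, 0, 0], [0, 0, 0], [0, 0, 0], [0, 0, 0], [0, 0, 0], [0, 0, 0]], jaw=[1, 1, 1, 1, 1, 1, 1, 1, 1, 1, 1, 1])

```text
time_s: 13.78
eef_pos: [0.4983, -0.0353, 0.1506]
tool_rot: [[0.188, 0.982, -0.0], [0.982, -0.188, -0.003], [-0.003, 0.0, -1.0]]
force: [-0.2, -1.9, 0.7]
gripper_width: 0.0387
grasp_force: 4.0
```

>>> arm_command(travel=[[0, 1.7, 0], [0, 1.7, 0], [0, 1.7, 0], [0, 1.7, 0], [0, 0, 0], [0, 0, 0]], twist=[[0, 0, 0], [0, 0, 0], [0, 0, 0], [0, 0, 0], [0, 0, 0], [0, 0, 0]], jaw=[1, 1, 1, 1, 1, 1])

```text
time_s: 14.28
eef_pos: [0.5657, -0.0418, 0.1498]
tool_rot: [[0.181, 0.983, -0.001], [0.983, -0.181, 0.001], [0.001, -0.002, -1.0]]
force: [-0.4, 0.9, -0.7]
gripper_width: 0.0389
grasp_force: 4.0
```

```bash
python3 - <<'E'
from st import *
im,d,cal=look("wrist","w7"); stat()
for o in pots(im,d,cal): print(o[0],o[1],sf(o[3]),o[4])
im,d,cal=look("scene","scene7"); a=im[130:270,270:420]; b=im*0
im2,_,_=look("side","side7"); c=im2[120:260,210:410]
cv2.imwrite("pics/c7.png",cv2.resize(np.hstack([a,c]),None,fx=2.2,fy=2.2,interpolation=cv2.INTER_CUBIC)[:,:,::-1])
E
```

```text
t 14.3333 shelf [-9.8  1.2] z 0.1499005717749694 yaw 79.59125321726579 tilt [-0.0016  0.0009] F [ 0.0626  0.6774 -0.878 ] w 0.039068231656223605 q [ 0.5491  0.243  -0.5959  1.7378  0.144   1.2065 -0.2665]
soy [318.7016 200.6344] [-10.8  28.8] [ 0.5623 -0.0481  0.0334]
soy [477.0157 213.2024] [67.9 22.3] [ 0.6475 -0.0369  0.1592]
soy [319.4847 232.6636] [-10.4  12. ] [ 0.5663 -0.0312  0.1633]
```

View pics/c7.png

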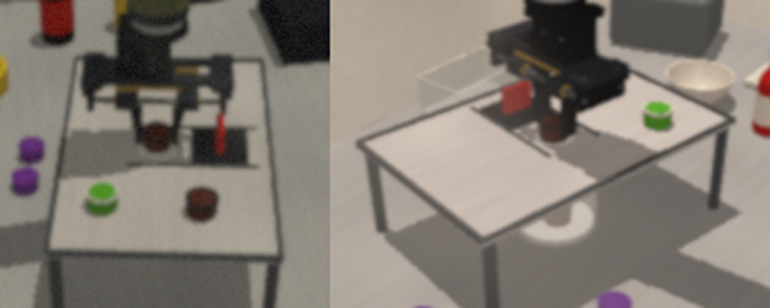

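The pictures show soy2 in the jar (side view, under the shelf), soy1 over the neck, wasabi untouched, and soy3 still on the near side. Next I'll release soy1 and go to soy3.

>>> arm_command(travel=[[0, 0.2, 0], [0, 0, 0], [0, 0, 0], [0, 0, 0], [0, 0, 0], [0, 0, 0], [0, 0, -2], [0, 0, -2.2], [-3.2, 1.3, 0], [-3.2, 1.3, 0], [-3.2, 1.3, 0], [-3.1, 1.4, 0]], twist=[[0, 0, 0], [0, 0, 0], [0, 0, 0], [0, 0, 0], [0, 0, 0], [0, 0, 0], [0, 0, 0], [0, 0, 0], [0, 0, 0], [0, 0, 0], [0, 0, 0], [0, 0, 0]], jaw=[1, 0.3, 0.3, 0.3, 0.3, 0.3, 0.3, 0.3, 0.3, 0.3, 0.3, 0.3])

```text
time_s: 15.43
eef_pos: [0.5968, -0.1796, 0.193]
tool_rot: [[0.182, 0.983, 0.0], [0.983, -0.182, -0.001], [-0.001, 0.001, -1.0]]
force: [-0.5, 0.4, 0.6]
gripper_width: 0.0606
grasp_force: 0.0
```

>>> arm_command(travel=[[0, 0, 0], [0, 0, 0]], twist=[[0, 0, 0], [0, 0, 0]], jaw=[0.3, 0.3])

```text
time_s: 15.6
eef_pos: [0.5963, -0.181, 0.1919]
tool_rot: [[0.187, 0.982, -0.001], [0.982, -0.187, -0.0], [-0.0, -0.001, -1.0]]
force: [0.4, 1.2, -0.1]
gripper_width: 0.061
grasp_force: 0.0
```

```bash
python3 - <<'E'
from st import *
im,d,cal=look("wrist","w8"); stat()
for o in pots(im,d,cal): print(o[0],o[1],o[2],sf(o[3]),o[4])
# neck depth
c=np.linalg.inv(cal["T"])@np.r_[N+X*-.0068+Y*.0015,.14,1];p=cal["mtx"]@(c[:3]/c[2]);print(p)
u,v=p[:2].astype(int)
if 0<=u<640 and 0<=v<400: print(px2w(cal,d[v,u],u,v))
E
```

```text
t 15.65 shelf [  45.8 -127.4] z 0.1921026085784295 yaw 79.42772400060032 tilt [-0.0006  0.0011] F [-0.3226  1.1779  0.3576] w 0.06077907293921232 q [ 0.6671  0.3219 -0.5179  1.5499  0.1617  1.3137 -0.0546]
soy [361.312   28.7461] [354   0  25  48 516] [ 68.8 -12.2] [ 0.6397 -0.0694  0.1652]
soy [258.4702  36.4106] [247  19  28  36 621] [ 11.4 -15.9] [ 0.5683 -0.0334  0.0546]
soy [322.825  221.5544] [ 297  198   52   48 1966] [  47.3 -124.8] [ 0.5985 -0.1759  0.1643]
green [164.1023 195.8087] [135 179  44  41 596] [ -52.8 -107.4] [ 0.4952 -0.1429  0.1494]
green [131.4395 206.3622] [ 107  190   52   30 1281] [ -74.4 -114.2] [ 0.4808 -0.1436  0.1642]
[235.0514  15.7653   1.    ]
[0.5434 0.0025 0.0075]
```

>>> arm_command(travel=[[0.1, 0.1, 2.2], [0, 0, 2.0], [0, 0, 0], [0, 0, 0], [0, 0, 0], [0, 0, 0], [0, 0, 0], [0, 0, 0], [0, 0, 0], [0, 0, 0]], twist=[[0, 0, 0], [0, 0, 0], [0, 0, 0], [0, 0, 0], [0, 0, 0], [0, 0, 0], [0, 0, 0], [0, 0, 0], [0, 0, 0], [0, 0, 0]], jaw=[0.3, 0.3, 0.3, 1, 1, 1, 1, 1, 1, 1])

```text
time_s: 16.48
eef_pos: [0.5986, -0.177, 0.1519]
tool_rot: [[0.182, 0.983, 0.002], [0.983, -0.182, -0.001], [-0.0, 0.002, -1.0]]
force: [-0.7, -0.2, 5.6]
gripper_width: 0.0387
grasp_force: 4.0
```

```bash
python3 - <<'E'
from st import *
im,d,cal=look("wrist","w9"); stat()
for o in pots(im,d,cal): print(o[0],o[1],o[2],sf(o[3]),o[4])
E
```

```text
t 16.5333 shelf [  47.6 -125.8] z 0.1518414847908842 yaw 79.52819393448591 tilt [ 0.0019 -0.0006] F [-0.6915  0.7627  5.5995] w 0.03914739910688912 q [ 0.66    0.3512 -0.5137  1.5973  0.18    1.2385 -0.0689]
soy [371.9274  22.1414] [361   0  35  40 771] [ 70.  -18.3] [ 0.64   -0.0754  0.1642]
soy [245.3955  26.3134] [233   8  30  40 670] [ 14.8 -19.9] [ 0.5676 -0.0344  0.0542]
soy [319.4504 214.6686] [291 208  58  20 353] [  47. -106.] [ 0.6007 -0.1621  0.1489]
soy [319.5306 236.7981] [290 225  60  21 931] [  47.  -117.9] [ 0.5994 -0.1692  0.164 ]
green [119.7551 211.0139] [ 86 198  58  32 792] [ -53.3 -103.9] [ 0.4933 -0.1397  0.1499]
green [ 86.8921 230.5008] [  63  214   52   32 1214] [ -71.7 -114.2] [ 0.4833 -0.1441  0.1639]
```

>>> arm_command(travel=[[1.8, 0, -0.1], [1.9, 0, 0], [1.9, 0, 0], [0, 0, 0], [0, -2, 0], [0, -2.1, 0], [0, -2.1, 0], [0, -2.1, 0], [0, -2.1, 0], [0, -2, 0], [0, 0, 0]], twist=[[0, 0, 0], [0, 0, 0], [0, 0, 0], [0, 0, 0], [0, 0, 0], [0, 0, 0], [0, 0, 0], [0, 0, 0], [0, 0, 0], [0, 0, 0], [0, 0, 0]], jaw=[1, 1, 1, 1, 1, 1, 1, 1, 1, 1, 1])

```text
time_s: 17.45
eef_pos: [0.4834, -0.1003, 0.1517]
tool_rot: [[0.183, 0.983, -0.002], [0.983, -0.183, -0.002], [-0.002, -0.001, -1.0]]
force: [-0.6, 0.4, -0.6]
gripper_width: 0.0388
grasp_force: 4.0
```

>>> arm_command(travel=[[1.8, 0, 0], [1.8, 0, 0], [1.8, 0, 0], [1.7, 0, 0], [0, 0, 0], [0, 1.7, 0], [0, 1.7, 0], [0, 1.7, 0], [0, 1.8, 0], [0, 0, 0], [0, 0, 0]], twist=[[0, 0, 0], [0, 0, 0], [0, 0, 0], [0, 0, 0], [0, 0, 0], [0, 0, 0], [0, 0, 0], [0, 0, 0], [0, 0, 0], [0, 0, 0], [0, 0, 0]], jaw=[1, 1, 1, 1, 1, 1, 1, 1, 1, 1, 1])

```text
time_s: 18.37
eef_pos: [0.5669, -0.0437, 0.1506]
tool_rot: [[0.183, 0.983, -0.002], [0.983, -0.183, 0.001], [0.0, -0.002, -1.0]]
force: [0.2, 0.2, -1.0]
gripper_width: 0.0391
grasp_force: 4.0
```

```bash
python3 - <<'E'
from st import *
im,d,cal=look("wrist","w10"); stat()
for o in pots(im,d,cal): print(o[0],o[1],o[2],sf(o[3]),o[4])
E
```

```text
t 18.4167 shelf [-8.4 -0. ] z 0.15064785592585286 yaw 79.46890499972176 tilt [-0.0021  0.0003] F [-0.1878 -0.3392  0.5326] w 0.039004266286072176 q [ 0.5651  0.2484 -0.6136  1.733   0.1515  1.21   -0.2719]
soy [324.144  203.5787] [ 292  187   57   41 1035] [-6.6 25.9] [ 0.5687 -0.0472  0.0565]
soy [473.1037 211.1153] [454 200  51  21 694] [67.7 21.8] [ 0.6463 -0.0365  0.1612]
soy [319.5103 236.911 ] [290 225  60  21 921] [-8.9  8.3] [ 0.5671 -0.0353  0.1632]
soy [319.7036 278.8577] [299 276  43   8 253] [ -8.9 -15.3] [ 0.5629 -0.0586  0.1632]
```

>>> arm_command(travel=[[0, 0, 0], [0, 0, 0], [0, 0, 0], [0, 0, 0], [0, 0, 0], [0, 0, -2], [0, 0, -3.5], [0, 2.7, 0], [0, 2.7, 0], [0.1, 2.7, 0], [0, 0, 0], [0, 0, 0]], twist=[[0, 0, 0], [0, 0, 0], [0, 0, 0], [0, 0, 0], [0, 0, 0], [0, 0, 0], [0, 0, 0], [0, 0, 0], [0, 0, 0], [0, 0, 0], [0, 0, 0], [0, 0, 0]], jaw=[0.3, 0.3, 0.3, 0.3, 0.3, 0.3, 0.3, 0.3, 0.3, 0.3, 0.3, 0.3])

```text
time_s: 19.42
eef_pos: [0.647, -0.0559, 0.2055]
tool_rot: [[0.182, 0.983, -0.002], [0.983, -0.182, 0.001], [0.001, -0.002, -1.0]]
force: [-0.3, 0.4, 0.2]
gripper_width: 0.061
grasp_force: 0.0
```

```bash
python3 - <<'E'
from st import *
im,d,cal=look("wrist","w11"); stat()
for o in pots(im,d,cal): print(o[0],o[1],o[2],sf(o[3]),o[4])
E
```

```text
t 19.4667 shelf [72.6  2.3] z 0.2059100989185891 yaw 79.54862031919532 tilt [-0.0015  0.0008] F [-0.1198  0.0075  0.7167] w 0.06126293940264644 q [ 0.5035  0.3868 -0.5999  1.4593  0.2185  1.3643 -0.2894]
soy [228.5575 195.2278] [213 178  34  34 843] [10.4 19.1] [ 0.5589 -0.0437  0.0783]
```

View pics/w11.png

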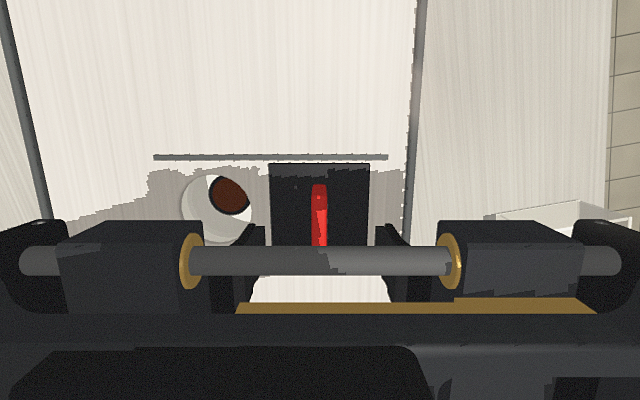

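The third pot is seen in the jar at (228,195), and the tab is centred at (320,210). Next I'll pinch the tab and slide the cover shut.

>>> arm_command(travel=[[0, 0, 2.7], [0, 0, 2.6], [0, 0, 0], [0, 0, 0], [0, 0, 0], [0, 0, 0], [0, 0, 0], [0, 0, 0], [0, 0, 0], [0, 0, 0], [0, 0, 0], [0, 0, 0]], twist=[[0, 0, 0], [0, 0, 0], [0, 0, 0], [0, 0, 0], [0, 0, 0], [0, 0, 0], [0, 0, 0], [0, 0, 0], [0, 0, 0], [0, 0, 0], [0, 0, 0], [0, 0, 0]], jaw=[0.3, 0.3, 0.3, 1, 1, 1, 1, 1, 1, 1, 1, 1], force=12)

```text
time_s: 20.47
eef_pos: [0.6464, -0.0559, 0.1535]
tool_rot: [[0.182, 0.983, -0.001], [0.983, -0.182, 0.0], [-0.0, -0.001, -1.0]]
force: [-0.5, -1.0, 3.1]
gripper_width: 0.0099
grasp_force: 12.0
```

>>> arm_command(travel=[[0, 0, 0], [0, 0, 0], [0, 0, 0]], twist=[[0, 0, 0], [0, 0, 0], [0, 0, 0]], jaw=[1, 1, 1])

```text
time_s: 20.72
eef_pos: [0.6465, -0.0559, 0.1536]
tool_rot: [[0.182, 0.983, -0.001], [0.983, -0.182, -0.0], [-0.0, -0.001, -1.0]]
force: [-2.3, -0.8, 2.1]
gripper_width: 0.0099
grasp_force: 12.0
```

>>> arm_command(travel=[[0, -1, 0], [0, -1, 0], [0, -1, 0], [0, -1, 0], [0, -1, 0], [0, -1, 0], [0, -1, 0], [0, -0.6, 0], [0, -0.4, 0], [0, -0.2, 0], [0, -0.2, 0], [0, 0, 0]], twist=[[0, 0, 0], [0, 0, 0], [0, 0, 0], [0, 0, 0], [0, 0, 0], [0, 0, 0], [0, 0, 0], [0, 0, 0], [0, 0, 0], [0, 0, 0], [0, 0, 0], [0, 0, 0]], jaw=[1, 1, 1, 1, 1, 1, 1, 1, 1, 1, 1, 1])

```text
time_s: 21.72
eef_pos: [0.5677, -0.0414, 0.1536]
tool_rot: [[0.182, 0.983, 0.009], [0.983, -0.182, -0.0], [0.001, 0.009, -1.0]]
force: [12.3, -2.0, -10.6]
gripper_width: 0.0102
grasp_force: 12.0
```

```bash
python3 -c "
from st import *
stat()"
```

```text
t 21.7167 shelf [-7.3  2. ] z 0.15360176925386204 yaw 79.49647236864433 tilt [ 0.0088 -0.0004] F [ 12.3154  -1.9644 -10.5603] w 0.010173992902567017 q [ 0.5729  0.2412 -0.624   1.7359  0.1508  1.2036 -0.2738]
```

>>> arm_command(travel=[[0, 0, 0], [0, 0, 0], [0, 0, 0], [0, 0, 0], [0, 0, 0], [0, 0, -3], [0, 0, -4], [0, 0, -4], [0, 0, -4], [0, 0, -1], [0, 0, 0], [0, 0, 0]], twist=[[0, 0, 0], [0, 0, 0], [0, 0, 0], [0, 0, 0], [0, 0, 0], [0, 0, 0], [0, 0, 0], [0, 0, 0], [0, 0, 0], [0, 0, 0], [0, 0, 0], [0, 0, 0]], jaw=[0.3, 0.3, 0.3, 0.3, 0.3, 0.3, 0.3, 0.3, 0.3, 0.3, 0.3, 0.3])

```text
time_s: 22.72
eef_pos: [0.5641, -0.0405, 0.3137]
tool_rot: [[0.182, 0.983, 0.001], [0.983, -0.182, -0.0], [-0.0, 0.001, -1.0]]
force: [0.5, 1.0, -0.2]
gripper_width: 0.0609
grasp_force: 0.0
```

```bash
python3 - <<'E'
from st import *
im,d,cal=look("wrist","w12"); stat()
for o in pots(im,d,cal): print(o[0],o[1],sf(o[3]),o[4])
for q in r.tip_of("wrist","tab")[:1]: print(q,sf(px2w(cal,0,*q["xy"],.162)))
a=im.astype(int);m=((a[:,:,0]>120)&(a[:,:,1]<90)).astype(np.uint8)
n,l,s,c=cv2.connectedComponentsWithStats(m)
for i in range(1,n):
  if s[i,4]>100: print(s[i],sf(px2w(cal,0,*c[i],.18)))
E
```

```text
t 22.7667 shelf [-11.5   2. ] z 0.31235926359533317 yaw 79.52811693697925 tilt [-0.0018 -0.    ] F [ 0.7885 -0.1286 -0.8481] w 0.060911527715976826 q [ 0.5869  0.1564 -0.6335  1.5023  0.0924  1.5149 -0.2289]
green [264.4132 292.1095] [ -74.1 -118.7] [ 0.4798 -0.1488  0.1627]
{'xy': [322.0, 185.4], 'p': 0.95} [-9.9  2.5]
[163  43  30  33 723] [-137.   120.1]
[169 101  29  30 637] [-137.6   72.2]
[319 164  10  48 443] [-8.9  4.3]
```

View pics/w12.png

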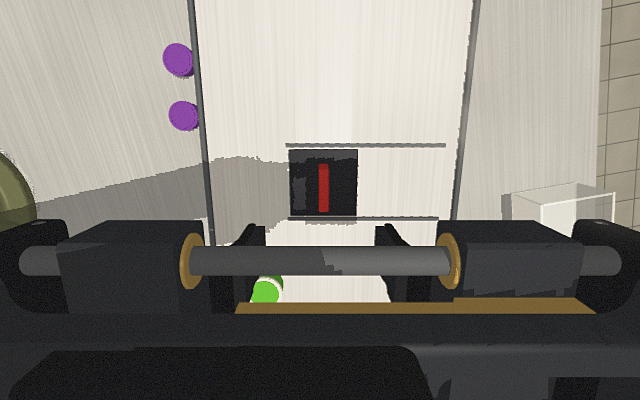

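The cover sits flush with the rail start at (288,183), so it is fully shut. Wasabi is in place at (266,290), and no soy pots remain on the shelf.

```bash
python3 -c "
from station import r
print(r.job_done())"
```

```text
the job is handed in; nothing more can be done
None
```

The job is handed in at about 23 s: all three soy pots are in the jar, the cover was slid to its stop both ways and is fully shut, and the wasabi stands where it was.

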